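# Release the pop-out T-handle and open the strongbox

### The job

Open the steel strongbox on the desk by its recessed T-handle: press the round button in the middle of the handle lightly, only until it gives (its catch bends under more than about 10 N), so that the handle pops out; turn the popped-out handle clockwise, seen from above, to the end of its travel to unlatch; then raise the lid by the handle until it stands about 40 degrees open by itself, and let go. Leave the mug, the phone and the pen where they are.

Things in the scene. Friction and masses are not known exactly. Their poses are not given: they have to be found in the camera images.
- strongbox: heavy grey steel box that does not shift, 208 x 290 mm, lid top 101 mm above the origin. Origin: middle of its underside, 2 mm above the desk; z up. The lid is hinged along the -x side (towards the robot); its free edge is at +x. An aluminium T-handle in a dark cup lies in the lid 45 mm from the middle towards +x; its bar lies along y
- lid_hinge (a point): middle of the lid's hinge line, at (-102, 0, 92) mm in the strongbox frame; the hinge line runs along the box's y
- handle_axis (a point): point on the lid's top face on the handle's turning axis, 147 mm from the hinge line; moves with the lid, z is the lid's normal. Cup rim 50 x 118 mm; bar 84 x 20 mm, 18 mm high, sunk level with the rim; round black button 16 mm wide in its middle, 7 mm above the bar. Rim height differs from box to box, 3 to 17 mm above this point (the cup's collar screws up and down): feel for the button
- lid (a joint): lid angle, rad: 0 shut, growing as the free edge rises, stop at 0.9. Unlatched it takes about 9 N up at the handle (a 30 N grip holds it), and its stiff hinge keeps it where it is left. While latched it lifts 2 mm at most. With the handle fully turned the bar lies across the hinge line, so it can pivot a little between two fingertips as the lid tilts
- handle_out (a joint): how far the handle is out of its cup, m: 0 home, 0.024 popped out (bar's underside 6 mm over the rim). The button takes 1.5 N to start; some 3 mm down, at about 3 N, it frees the handle, whose spring (8 N home, 3.5 N out) then pushes back through the button with about 7 N, and lifts the handle as the finger is withdrawn. At 3.9 mm the button is at its hard stop and force climbs fast
- handle_turn (a joint): handle angle, rad: 0 with the bar along the box's y (latched), growing clockwise seen from above, stop at 1.45. It cannot turn while home in the cup. About 0.25 N m of drag; it stays where it is left. The latch lets go at about 0.95
- mug: white mug, 92 x 127 mm, 95 mm tall, standing beside the box; origin under its middle. Leave it alone
- phone: black phone, 150 x 74 x 12 mm, lying beside the box; origin under its middle. Leave it alone
- pen_blue: blue pen, 9 x 142 x 11 mm, lying by the free edge; origin under its middle. Leave it alone

How it is judged:
By the outcome, as a careful person would: the job done as asked, in the order asked, and still so for the second after the job is handed in, with the robot touching nothing.
It also fails if it takes over 56 s, if anything falls off the work surface, if the arm or the gripper's body presses on something with over 40 N, if the wrist force passes 120 N, or if a joint passes its speed limit or range.

### The arm

A 6-joint arm with a two-finger parallel gripper is mounted at the origin on a cart in front of the work surface, level with it; the furniture and walls round the work are solid. World frame = base frame: x ahead of the robot, y to its left, z up, the work surface at z = 0. Lengths are in m, angles in rad, forces in N, time in s.
With the tool pointing down it reaches from about 0.375 to 0.925 m from the base axis. Payload 5.7 kg.
Tool frame: the origin (TCP) lies at the very end of the fingers, on their centre line; the grasp point (between the pads) lies 19 mm behind it; z points along the fingers, y is the line along which they close (so a half turn about z gives the same grasp; the last joint's range is limited). The gripper opens to 88 mm and grips with 3 to 60 N. Pads are 20 mm wide; open, the fingers measure 115 mm over their backs; the gripper's body (75 mm by 178 mm) begins 61 mm behind the grasp point.
Start: joints at [1.054, 0.359, 1.51, -0, 1.272, -0.115], TCP at [0.235, 0.552, 0.223] pointing down, gripper open.
Joint ranges: [-2.97, 2.97], [-1.01, 2.36], [0.21, 2.38], [-0.96, 4.11], [0.2, 2.71], [-2.98, 2.98]. Speed limits (rad/s): [2.39, 2.39, 3.14, 3.14, 3.14, 3.14].

### API

Orientations are given as a unit quaternion [x, y, z, w].
In Python, from station import ctrl, viewer gives the robot as it stands.
- The arm moves only by the tool carry_out, never from a script. Its argument "commands" is a list of rows, each a list of 2 entries, a list of its own where there are three numbers: the shift along the world's x, y, z in units of 25 mm (1.0 is 25 mm), then the turn about the world's z in units of 8 degrees (1.0 is 8 degrees). In form: [[[tx, ty, tz], roll], ...]. A call has 1 to 20 rows; each row shifts and turns the commanded pose from where the row before left it; what a row does not reach is not made up. A row lasts 1/8 s, in which the tool goes at most 62.5 mm and 10.7 degrees, less where a joint would pass 70% of its speed; a pose out of reach is approached as far as the arm can. A call is refused whole if a number of a shift passes 1 or a number of a turn 1, either way. A call with a gripper value outside its range is refused whole. "gripper" is the finger opening in mm, from 0 to 87.8, set as the call begins (left out, the last holds). The fingers move at their own pace and stop on an object; "grip_force" is the grip in N (left out, the last holds). Time passes only in rows, so rows that do not move let the fingers close. It gives the time, the measured TCP pose, the force, the opening and the grip force at its end, in the units of the state.
- ctrl.read_state(): the state, without advancing time (a new reading comes with each control period).
- viewer.snapshot(name): name is "scene" or "top"; returns a dict with "color" (420x560x3 uint8, red, green, blue), "depth" (420x560 float32, m along the optical axis (not along the pixel's ray), 0 where there is no reading), "K" (3x3 intrinsics, pixels), "rvec" (rotation vector, rad) and "tvec" (3), from world to camera coordinates, as OpenCV has them. Camera axes: x right, y down, z forward; pixel columns grow to the right and rows downward; lengths in m; the calibration is good to about 2 mm. A picture is of the moment at which its call begins.
- ctrl.finish_job(): hands the job in; it is judged then, once.
Trained networks look in the newest picture that a camera, given by its name, has taken for a name from the list of things; names that differ only in an ending like _2 or _b are one class to them, and where a whole thing is asked for, a point or a joint stands for the part that bears it (a point fixed in the world has none). Each returns a list of dicts, best first, with "p" (0 to 1); they miss things now and then, are a little off and sometimes report something else, mostly with a low value. They report only what shows in the picture. A call takes as long as a camera call.
- viewer.search_frame(query, camera): "extent" ([left, top, right, bottom] in pixels, round what is visible of it).
- viewer.tip_of(query, camera): "centre" ([column, row] in pixels: a listed point, or the origin of a listed thing).
The state is a dict: "clock": time; "joint_pos": joint angles; "qd": joint speeds; "joint_efforts": joint torques, N m; "position": TCP position; "orientation": TCP orientation; "wrist_force": force on the tool from outside, world axes, zero at the start; "moment": the same for the moment, N m; "opening": finger opening in m; "grasp_force": force on a finger pad.
Only numpy, scipy, OpenCV 4.12 (cv2) and the standard library are available. Lean on these libraries where they do the work, as an engineer would, in place of code of your own. Each camera call takes 0.05 s, during which the arm holds its last target. There are 200 camera calls.

## Working session

There is one attempt and no reset: what is moved stays moved. The work goes in short steps, Python scripts to look and compute and a tool call to move; the robot and the scene stay as the last step left them, time stands still between calls to the robot, and variables do not carry over. Pictures are saved under pics/ and viewed, at most 10 in all, crops included, and the job is handed in when it is done.

Besides the shell and the picture viewer there is one more tool, called after "Request:" as name([rows], argument=value, ...), one row to a line, values as JSON. carry_out: Moves the arm, as the interface text tells. Its arguments: {"type":"object","properties":{"commands":{"type":"array","items":{"type":"array"}},"gripper":{"type":"number"},"grip_force":{"type":"number"}},"required":["commands"]}

```bash
mkdir -p pics; cat > h.py <<'E'
import numpy as np, cv2
from station import ctrl, viewer
def snap(n,f=None):
    s=viewer.snapshot(n)
    if f: cv2.imwrite('pics/'+f,s['color'][:,:,::-1])
    return s
def world(s,uv,z=None):
    R=cv2.Rodrigues(np.array(s['rvec'],float))[0];t=np.array(s['tvec'],float).ravel();K=s['K']
    r=np.linalg.inv(K)@np.array([uv[0],uv[1],1.])
    c=-R.T@t; d=R.T@r
    if z is None:
        p=s['depth'][int(round(uv[1])),int(round(uv[0]))]; return c+d*p
    return c+d*(z-c[2])/d[2]
E
python3 - <<'E'
from h import *
np.set_printoptions(precision=4,suppress=True)
for n in('scene','top'):
    s=snap(n,n+'0.png')
    for q in('strongbox','handle_axis','lid_hinge','mug','phone','pen_blue'):
        r=viewer.tip_of(q,n)[:2]
        for a in r: print(n,q,a['p'],a['centre'],world(s,a['centre']), world(s,a['centre'],0.103))
    for a in viewer.search_frame('handle_axis',n)[:2]:print(a)
print(ctrl.read_state())
E
```

```text
scene strongbox 0.89 [294.6, 244.1] [ 0.4883 -0.083   0.0845] [ 0.465  -0.0965  0.103 ]
scene handle_axis 0.74 [298.5, 211.9] [ 0.6048 -0.0259  0.1121] [ 0.6184 -0.0182  0.103 ]
scene lid_hinge 0.78 [281.5, 240.2] [ 0.4812 -0.0449  0.0873] [ 0.4615 -0.0573  0.103 ]
scene mug 0.8 [172.5, 215.2] [0.4689 0.3708 0.0396] [0.396  0.2855 0.103 ]
scene phone 0.69 [385.2, 330.6] [ 0.3978 -0.3859  0.0061] [ 0.3012 -0.4079  0.103 ]
scene phone 0.47 [299.3, 210.6] [ 0.6077 -0.0268  0.1154] [ 0.6266 -0.0162  0.103 ]
{'extent': [233.5, 195.9, 351.0, 249.4], 'p': 0.63}
{'extent': [236.1, 193.3, 352.5, 277.7], 'p': 0.15}
top strongbox 0.74 [291.6, 203.3] [ 0.5731 -0.0281  0.099 ] [ 0.5728 -0.028   0.103 ]
top handle_axis 0.88 [285.8, 178.3] [ 0.6387 -0.0136  0.1232] [ 0.6413 -0.0138  0.103 ]
top lid_hinge 0.73 [295.0, 237.0] [ 0.4816 -0.0379  0.0009] [ 0.4816 -0.0351  0.103 ]
top mug 0.9 [138.8, 233.6] [0.5007 0.4069 0.0357] [0.4997 0.3863 0.103 ]
top phone 0.63 [414.5, 261.9] [ 0.4025 -0.381   0.0075] [ 0.408  -0.3544  0.103 ]
top pen_blue 0.44 [292.9, 143.9] [ 0.7547 -0.0379  0.0061] [ 0.7353 -0.0352  0.103 ]
{'extent': [232.1, 154.0, 345.3, 245.4], 'p': 0.56}
{'clock': 0.8, 'joint_pos': array([ 1.0539,  0.3588,  1.5104,  0.    ,  1.2725, -0.1151]), 'qd': array([ 0.0002,  0.0004, -0.0011, -0.0003, -0.001 ,  0.0005]), 'joint_efforts': array([ -0.0008, -51.526 , -27.1118,   0.0677,   0.0244,  -0.0001]), 'position': array([0.2346, 0.5522, 0.2227]), 'orientation': array([ 0.1995,  0.9799, -0.    , -0.    ]), 'wrist_force': array([ 0.0973, -0.1907,  0.968 ]), 'moment': array([ 0.0128, -0.0136, -0.058 ]), 'grasp_force': 0.0, 'opening': 0.08810966116892488}
```

View pics/top0.png

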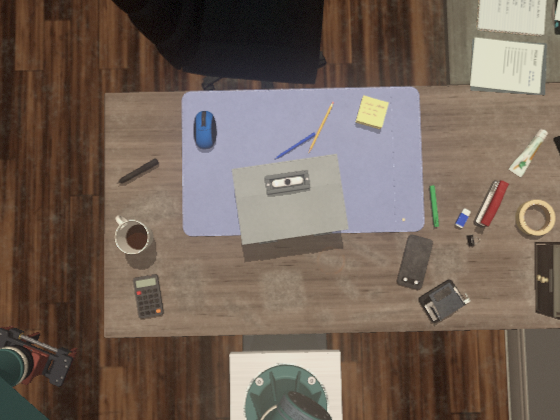

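View pics/scene0.png

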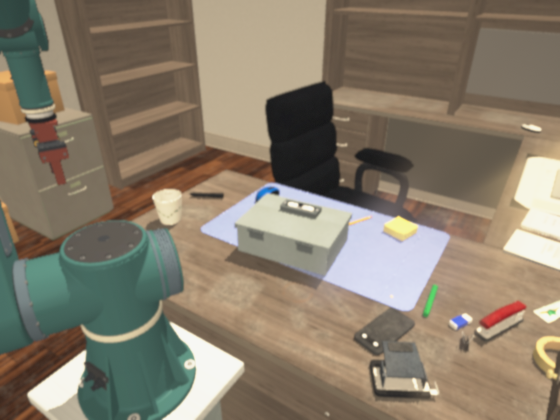

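```bash
python3 - <<'E'
from h import *
np.set_printoptions(precision=4,suppress=True)
s=snap('top');c=s['color']
cv2.imwrite('pics/crop.png',cv2.resize(c[150:255,225:355,::-1],None,fx=6,fy=5.7,interpolation=cv2.INTER_NEAREST))
P=np.array([[world(s,(u,v)) for u in range(225,355)] for v in range(145,260)])
m=(P[...,2]>.092)&(P[...,2]<.15)
q=P[m][:,:2].astype(np.float32);print(cv2.minAreaRect(q))
for r in range(150,260,15):print(r,P[r-145,::10,2])
# z around handle
print('z',P[170-145:196-145,260-225:315-225:3,2].round(3))
g=c.astype(int).sum(2)
b=(g>480);b[:165]=0;b[200:]=0;b[:,:255]=0;b[:,320:]=0
ys,xs=np.nonzero(b);print('bright',len(xs),xs.mean(),ys.mean(),cv2.minAreaRect(np.c_[xs,ys].astype(np.float32)))
print(g[174:190,268:308])
E
```

```text
((0.5832886695861816, -0.021937593817710876), (0.21380987763404846, 0.29110223054885864), 7.136218547821045)
150 [0.0017 0.0066 0.0004 0.0031 0.0036 0.0059 0.0072 0.0032 0.0037 0.0043
 0.0082 0.0062 0.0034]
165 [ 0.0021  0.003  -0.0002 -0.0021  0.1021  0.1033  0.1069  0.1027  0.1043
  0.1025  0.1017  0.1046  0.0044]
180 [0.0046 0.1044 0.1021 0.0999 0.1184 0.1153 0.1279 0.1207 0.1169 0.1048
 0.1014 0.1016 0.0025]
195 [-0.0025  0.1074  0.1013  0.1042  0.102   0.1012  0.1087  0.1048  0.1048
  0.1053  0.1001  0.1042  0.005 ]
210 [ 0.0025 -0.0011  0.1066  0.1033  0.0999  0.1091  0.0999  0.1075  0.1003
  0.1014  0.1034  0.0982  0.0086]
225 [0.0027 0.0047 0.1051 0.1037 0.103  0.1067 0.1018 0.1001 0.1029 0.106
 0.1011 0.1059 0.0998]
240 [ 0.0005  0.0019  0.1042  0.1017  0.1032  0.0956  0.0017 -0.0008  0.002
  1.3726 -0.0012 -0.0028  0.0006]
255 [ 0.0004 -0.0073  0.0047 -0.0018 -0.001   0.0017 -0.0043  0.     -0.0036
 -0.0026  0.0025 -0.0037  0.0007]
z [[0.102 0.102 0.106 0.103 0.099 0.101 0.102 0.101 0.105 0.104 0.106 0.099
  0.102 0.104 0.101 0.118 0.1   0.105 0.103]
 [0.103 0.105 0.103 0.1
[... 5004 characters left out ...]
 350 379 386
  385 389 393 390]
 [368 374 340 360 332 442 583 622 613 583 554 524 493 439 392 353 327 311
  313 333 321 316 299 301 305 317 347 371 382 381 383 393 387 386 384 384
  385 384 382 378]
 [369 378 356 362 325 292 320 343 349 328 308 312 320 320 315 305 299 308
  328 344 365 378 379 390 351 326 363 385 380 384 380 381 379 372 374 371
  370 365 364 361]
 [368 373 342 363 326 301 307 307 296 295 310 325 342 366 384 387 383 386
  388 386 383 383 381 380 381 384 377 372 375 367 363 359 365 354 343 342
  323 305 291 279]
 [369 372 348 345 340 339 371 388 390 386 385 388 384 385 382 383 378 380
  380 380 375 367 368 366 362 360 353 343 333 317 299 292 284 268 276 300
  302 304 319 348]]
```

View pics/crop.png

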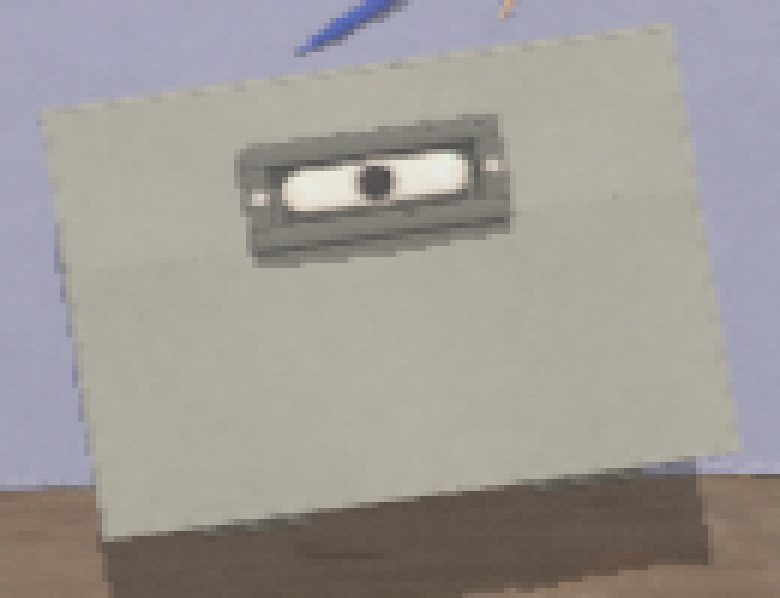

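```bash
python3 - <<'E'
from h import *
np.set_printoptions(precision=4,suppress=True)
s=snap('top');c=s['color'].astype(int);g=c.sum(2)
w=np.clip(420-g[177:186,283:293],0,None)*1.0
w[-2:]=0
k=(g[177:186,283:293]<380); k[7:]=0
v,u=np.nonzero(k);print('button px',u.mean()+283,v.mean()+177,world(s,(u.mean()+283,v.mean()+177),.126))
# lid mask by colour
hsv=cv2.cvtColor(s['color'],cv2.COLOR_RGB2HSV)
D=s['depth'];P=np.array([[world(s,(u,v))[2] for u in range(220,360)] for v in range(140,260)])
m=((P>.08)&(P<.15)).astype(np.uint8);m=cv2.medianBlur(m,5)
ct=max(cv2.findContours(m,cv2.RETR_EXTERNAL,cv2.CHAIN_APPROX_NONE)[0],key=len)[:,0]+[220,140]
W=np.array([world(s,p,.103)[:2] for p in ct],np.float32)
print(cv2.minAreaRect(W))
# bar axis yaw from bright bar
b=g[172:190,268:304]>560
v,u=np.nonzero(b);Q=np.array([world(s,(a+268,d+172),.119)[:2] for a,d in zip(u,v)])
l=cv2.connectedComponents(b.astype(np.uint8))[1]
print(Q.mean(0),cv2.fitLine(Q.astype(np.float32),cv2.DIST_L2,0,.01,.01).ravel(),len(Q))
E
```

```text
button px 286.6896551724138 180.31034482758622 [ 0.6329 -0.0158  0.126 ]
((0.5830605030059814, -0.021916896104812622), (0.21332071721553802, 0.2899952828884125), 7.118220329284668)
[ 0.631  -0.0157] [ 0.1238 -0.9923  0.631  -0.0157] 155
```

Request:
carry_out([
  [[0.3,-1,0],-0.3],
  [[0.5,-1,0],-0.3],
  [[0.7,-1,0],-0.3],
  [[0.7,-1,0],-0.3],
  [[0.7,-1,0],-0.3],
  [[0.7,-1,0],-0.3],
  [[0.7,-1,0],-0.3],
  [[0.7,-1,0],-0.3],
  [[0.7,-1,0],-0.3],
  [[0.7,-1,0],-0.3],
  [[0.7,-1,0],-0.3],
  [[0.7,-1,0],-0.3],
  [[0.7,-1,0],-0.3],
  [[0.7,-1,0],-0.3],
  [[0.7,-1,0],-0.3],
  [[0.7,-1,0],-0.3],
  [[0.7,-1,0],-0.3],
  [[0.7,-1,0],-0.3],
  [[0.7,-1,0],-0.4],
  [[0.7,-1,0],-0.4],
], gripper=0, grip_force=5)

```text
clock: 3.4
position: [0.5702, 0.0513, 0.2227]
orientation: [0.593, 0.805, 0.0, 0.0]
wrist_force: [0.4, -0.5, 0.3]
opening: 0.0001
grasp_force: 0.0
```

Request:
carry_out([
  [[0.61,-0.67,0],-0.32],
  [[0.61,-0.67,-0.5],-0.32],
  [[0.61,-0.67,-1],-0.32],
  [[0.6,-0.68,-1],-0.31],
  [[0,0,-0.7],0],
  [[0,0,-0.3],0],
  [[0,0,0],0],
  [[0,0,0],0],
])

```text
clock: 4.4
position: [0.6306, -0.0145, 0.1361]
orientation: [0.661, 0.75, 0.0, 0.0]
wrist_force: [-0.0, 0.9, 0.3]
opening: 0.0007
grasp_force: 0.0
```

```bash
python3 -c "
from h import *
print(ctrl.read_state())
s=snap('top');c=s['color'][150:215,250:330,::-1];cv2.imwrite('pics/p1.png',cv2.resize(c,None,fx=9,fy=9))"
```

```text
{'clock': 4.4, 'joint_pos': array([-1.32508541e-01,  4.85150857e-01,  1.53574934e+00,  1.29410419e-04,
        1.11949831e+00, -2.59391098e-01]), 'qd': array([-1.74095706e-03, -5.31124533e-03, -5.40831588e-03, -3.81116804e-05,
        6.68094178e-04,  1.24650278e-03]), 'joint_efforts': array([-5.19126083e-02, -5.59836352e+01, -2.39189368e+01,  5.89611777e-02,
        5.14123938e-02, -1.36116760e-03]), 'position': array([ 0.63064965, -0.01450488,  0.13607145]), 'orientation': array([6.60875640e-01, 7.50495189e-01, 3.80329084e-04, 4.63936918e-04]), 'wrist_force': array([-0.02785055,  0.92145935,  0.2533865 ]), 'moment': array([-0.06687973,  0.05788716,  0.01387817]), 'grasp_force': 0.0, 'opening': 0.0006875207445432754}
```

View pics/p1.png

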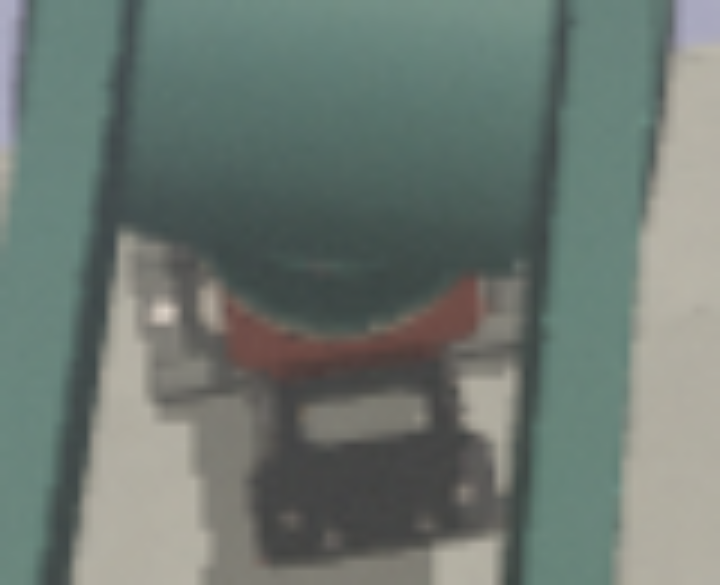

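The arm hides the handle from above: the gripper sits across the cup (rows 240–400 of the crop), as expected. Now I feel for the button.

Request:
carry_out([
  [[0,-0.04,-0.1],0],
  [[0,0,-0.1],0],
  [[0,0,0],0],
  [[0,0,0],0],
])

```text
clock: 4.95
position: [0.6304, -0.0161, 0.1301]
orientation: [0.661, 0.75, -0.0, -0.0]
wrist_force: [0.0, 0.5, 0.9]
opening: 0.0003
grasp_force: 0.0
```

Request:
carry_out([
  [[0,0,-0.04],0],
  [[0,0,0],0],
])

```text
clock: 5.2
position: [0.6303, -0.0161, 0.129]
orientation: [0.661, 0.75, -0.0, -0.0]
wrist_force: [0.6, 0.8, -0.3]
opening: 0.0004
grasp_force: 0.0
```

Request:
carry_out([
  [[0,0,-0.04],0],
  [[0,0,0],0],
])

```text
clock: 5.45
position: [0.6303, -0.0161, 0.128]
orientation: [0.661, 0.75, -0.0, -0.0]
wrist_force: [0.5, -0.7, -0.7]
opening: 0.0005
grasp_force: 0.0
```

Request:
carry_out([
  [[0,0,-0.04],0],
  [[0,0,0],0],
])

```text
clock: 5.7
position: [0.6304, -0.0161, 0.1273]
orientation: [0.661, 0.75, -0.0, 0.0]
wrist_force: [-0.4, -0.8, 1.7]
opening: 0.0011
grasp_force: 0.7
```

Request:
carry_out([
  [[0,0,-0.04],0],
  [[0,0,0],0],
])

```text
clock: 5.95
position: [0.6304, -0.0161, 0.1262]
orientation: [0.661, 0.75, -0.0, 0.0]
wrist_force: [0.2, -0.9, 1.9]
opening: 0.0003
grasp_force: 1.0
```

Request:
carry_out([
  [[0,0,-0.03],0],
  [[0,0,0],0],
])

```text
clock: 6.2
position: [0.6305, -0.0161, 0.1258]
orientation: [0.661, 0.75, 0.0, 0.0]
wrist_force: [-1.4, 0.3, 7.7]
opening: 0.0005
grasp_force: 3.4
```

Request:
carry_out([
  [[0,0,0.1],0],
  [[0,0,0.1],0],
  [[0,0,0],0],
])

```text
clock: 6.58
position: [0.6305, -0.0161, 0.131]
orientation: [0.661, 0.75, 0.0, 0.0]
wrist_force: [-2.2, 0.9, 5.7]
opening: 0.0004
grasp_force: 2.9
```

Request:
carry_out([
  [[0,0,0.3],0],
  [[0,0,0.5],0],
  [[0,0,0.8],0],
  [[0,0,0.8],0],
  [[0,0,0],0],
], gripper=60)

```text
clock: 7.2
position: [0.6315, -0.0162, 0.1921]
orientation: [0.661, 0.75, 0.001, 0.001]
wrist_force: [0.1, -0.4, 0.5]
opening: 0.0467
grasp_force: 0.0
```

```bash
python3 -c "
from h import *
s=snap('scene');c=s['color'][150:290,220:370,::-1];cv2.imwrite('pics/p2.png',cv2.resize(c,None,fx=4.5,fy=4.2))
print(viewer.tip_of('handle_axis','scene'))"
```

```text
[{'centre': [296.3, 211.9], 'p': 0.89}]
```

View pics/p2.png

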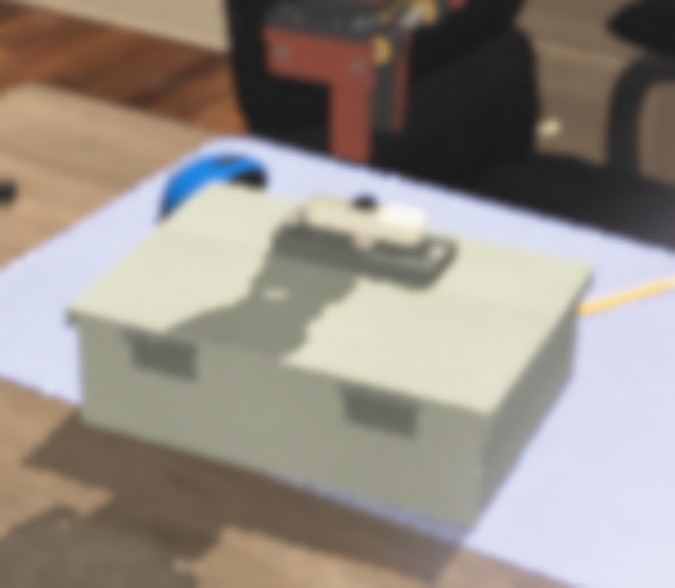

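The handle stands popped out above the cup (bar at about (365, 215) in the crop). Now down over the bar.

Request:
carry_out([
  [[0,0,-0.7],0],
  [[0,0,-0.7],0],
  [[0,0,-0.7],0],
  [[0,0,-0.4],0],
  [[0,0,-0.14],0],
  [[0,0,0],0],
  [[0,0,0],0],
])

```text
clock: 8.18
position: [0.6309, -0.0161, 0.125]
orientation: [0.661, 0.75, 0.0, 0.0]
wrist_force: [-0.4, -0.3, -0.6]
opening: 0.0606
grasp_force: 0.0
```

Request:
carry_out([
  [[0,0,0],0],
  [[0,0,0],0],
  [[0,0,0],0],
  [[0,0,0],0],
  [[0,0,0],0],
  [[0,0,0],0],
], gripper=10, grip_force=5)

```text
clock: 8.93
position: [0.6291, -0.0162, 0.1242]
orientation: [0.661, 0.75, -0.001, -0.001]
wrist_force: [-5.0, -1.1, 4.3]
opening: 0.0196
grasp_force: 5.0
```

Request:
carry_out([
  [[-0.1,0,0],0],
  [[0,0,0.0],0],
  [[0,0,0],0],
])

```text
clock: 9.3
position: [0.6288, -0.0162, 0.1245]
orientation: [0.661, 0.75, 0.0, 0.001]
wrist_force: [2.0, -0.5, -1.6]
opening: 0.0198
grasp_force: 5.0
```

Request:
carry_out([
  [[0.02,0,0],0],
  [[0,0,0],0],
  [[0,0,0],-0.5],
  [[0,0,0],-0.5],
  [[0,0,0],-0.5],
  [[0,0,0],-0.5],
  [[0,0,0],-0.5],
  [[0,0,0],-0.5],
  [[0,0,0],0],
], grip_force=30)

```text
clock: 10.42
position: [0.6292, -0.0162, 0.1245]
orientation: [0.802, 0.597, 0.0, 0.001]
wrist_force: [4.3, -0.8, -3.1]
opening: 0.0199
grasp_force: 30.0
```

```bash
python3 -c "
from h import *
s=ctrl.read_state();print(s['moment'],s['joint_pos'],s['wrist_force'])"
```

```text
[-0.30952115 -0.50862852  0.1598958 ] [-1.35399812e-01  4.95994959e-01  1.54992805e+00 -1.09046542e-04
  1.09422778e+00  1.56606967e-01] [ 4.27075901 -0.83386827 -3.11719613]
```

Request:
carry_out([
  [[0,0,0],-0.5],
  [[0,0,0],-0.5],
  [[0,0,0],-0.5],
  [[0,0,0],-0.5],
  [[0,0,0],-0.5],
  [[0,0,0],-0.5],
  [[0,0,0],-0.5],
  [[0,0,0],-0.5],
  [[0,0,0],-0.5],
  [[0,0,0],-0.5],
  [[0,0,0],-0.5],
  [[0,0,0],-0.5],
  [[0,0,0],-0.5],
  [[0,0,0],-0.5],
  [[0,0,0],0],
])

```text
clock: 12.3
position: [0.6298, -0.0168, 0.1245]
orientation: [0.989, 0.15, 0.001, 0.001]
wrist_force: [5.7, -3.0, -3.8]
opening: 0.0198
grasp_force: 30.0
```

```bash
python3 -c "
from h import *
s=ctrl.read_state();print(s['moment'],s['joint_pos'],s['wrist_force'])"
```

```text
[-0.61997333 -0.68534836  0.15477524] [-1.35796665e-01  4.96153211e-01  1.54957645e+00 -8.19898957e-04
  1.09321367e+00  1.13361484e+00] [ 5.66232167 -3.01807077 -3.83648398]
```

Request:
carry_out([
  [[0,0,0],-0.3],
  [[0,0,0],-0.2],
  [[0,0,0],0],
  [[0,0,0],0],
])

```text
clock: 12.8
position: [0.6298, -0.0168, 0.1245]
orientation: [0.993, 0.116, 0.001, 0.001]
wrist_force: [4.7, -3.9, -3.4]
opening: 0.0199
grasp_force: 30.0
```

```bash
python3 -c "
from h import *
s=ctrl.read_state();print(s['moment'],s['joint_pos'],s['wrist_force'])"
```

```text
[-0.61781503 -0.69166918  0.22828119] [-1.35830293e-01  4.96172144e-01  1.54960104e+00 -9.39273703e-04
  1.09314710e+00  1.20257845e+00] [ 4.71499873 -3.90951879 -3.39785869]
```

Request:
carry_out([
  [[0,0,0],-0.2],
  [[0,0,0],0],
  [[0,0,0],0],
])

```text
clock: 13.18
position: [0.6298, -0.0169, 0.1245]
orientation: [0.995, 0.103, 0.001, 0.001]
wrist_force: [5.2, -3.2, -4.0]
opening: 0.0199
grasp_force: 30.2
```

```bash
python3 -c "
from h import *
s=ctrl.read_state();print(s['moment'],s['joint_pos'],s['wrist_force'])"
```

```text
[-0.53138551 -0.67893777  0.62651398] [-1.35721284e-01  4.96180092e-01  1.54953702e+00 -1.17155681e-03
  1.09320772e+00  1.22996775e+00] [ 5.22936269 -3.19170506 -3.9500496 ]
```

Request:
carry_out([
  [[0,0,0],0.07],
  [[-0.06,-0.008,0.2],0],
  [[-0.07,-0.01,0.2],0],
  [[-0.08,-0.01,0.2],0],
  [[-0.08,-0.01,0.2],0],
  [[-0.09,-0.01,0.2],0],
  [[0,0,0],0],
], grip_force=35)

```text
clock: 14.05
position: [0.6198, -0.0184, 0.1493]
orientation: [0.994, 0.107, 0.001, 0.001]
wrist_force: [3.0, -3.4, -4.6]
opening: 0.0197
grasp_force: 35.0
```

```bash
python3 -c "
from h import *
s=snap('scene','p3.png');r=ctrl.read_state();print(r['moment'],r['wrist_force'])"
```

```text
[-0.88675061 -0.82667619  0.39070107] [ 3.39063555 -3.8024188  -4.68996128]
```

View pics/p3.png

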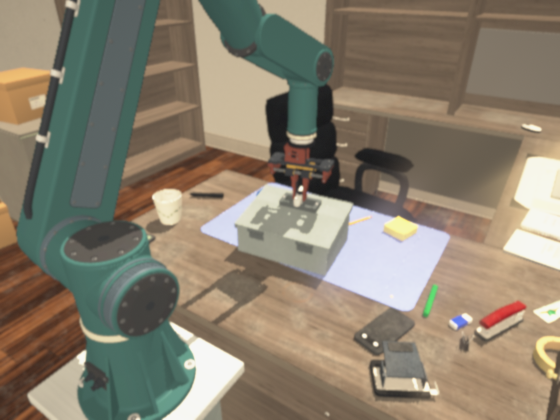

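```bash
cat >> h.py <<'E'
def lid(n):
    s=snap(n)
    R=cv2.Rodrigues(np.array(s['rvec'],float))[0]
    v,u=np.mgrid[130:270,225:360]
    d=s['depth'][130:270,225:360]
    ray=np.stack([u,v,np.ones_like(u)],-1).reshape(-1,3)@np.linalg.inv(s['K']).T
    P=(ray*d.reshape(-1,1)-np.array(s['tvec']).ravel())@R
    th=np.radians(7.1);q=P[:,:2]-[.630,-.0165]
    a=q@[np.cos(th),np.sin(th)]+.147; b=q@[-np.sin(th),np.cos(th)]; z=P[:,2]-.094
    k=(abs(b)<.14)&(abs(b)>.065)&(a>.02)&(a<.2)&(z>0)&(z<.2)
    t=np.degrees(np.arctan2(z-.009,a))[k]
    h,e=np.histogram(t,np.arange(-6,62,2)); print(n,k.sum(),np.median(t)); print([(int(x),int(y)) for x,y in zip(e,h) if y>10])
E
python3 -c "
from h import *
lid('scene');lid('top')"
```

```text
scene 2341 9.39060442773977
[(2, 11), (4, 42), (6, 213), (8, 1347), (10, 316), (12, 24), (44, 24), (46, 37), (48, 45), (50, 52), (52, 42), (54, 67), (56, 44), (58, 34)]
top 2238 9.475703123853465
[(0, 12), (2, 23), (4, 76), (6, 253), (8, 1069), (10, 562), (12, 116), (14, 41), (16, 18), (46, 11), (54, 18)]
```

The lid is 9.4° up and following the tool. I keep raising it.

Request:
carry_out([
  [[-0.1,-0.012,0.18],0],
  [[-0.1,-0.013,0.18],0],
  [[-0.11,-0.014,0.18],0],
  [[-0.12,-0.014,0.18],0],
  [[-0.12,-0.015,0.18],0],
  [[-0.13,-0.016,0.17],0],
  [[-0.13,-0.017,0.16],0],
  [[-0.14,-0.017,0.16],0],
  [[-0.145,-0.018,0.16],0],
  [[-0.15,-0.019,0.155],0],
  [[0,0,0],0],
])

```text
clock: 15.58
position: [0.5883, -0.0227, 0.1917]
orientation: [0.994, 0.107, 0.0, 0.001]
wrist_force: [3.0, -5.8, -4.8]
opening: 0.0199
grasp_force: 34.9
```

```bash
python3 -c "
from h import *
lid('scene');lid('top')"
```

```text
scene 2692 28.50502896763865
[(24, 51), (26, 755), (28, 1398), (30, 245), (32, 65), (34, 18), (36, 11)]
top 1959 28.212439236198687
[(22, 37), (24, 101), (26, 680), (28, 906), (30, 160), (32, 45), (34, 14)]
```

Request:
carry_out([
  [[-0.155,-0.02,0.145],0],
  [[-0.16,-0.02,0.14],0],
  [[-0.165,-0.02,0.137],0],
  [[-0.165,-0.021,0.133],0],
  [[-0.17,-0.021,0.13],0],
  [[-0.17,-0.021,0.125],0],
  [[0,0,0],0],
  [[0,0,0],0],
])

```text
clock: 16.68
position: [0.5636, -0.0258, 0.2119]
orientation: [0.994, 0.107, 0.0, 0.001]
wrist_force: [2.3, -6.1, -5.9]
opening: 0.0198
grasp_force: 34.9
```

```bash
python3 -c "
from h import *
lid('scene');lid('top')
print(ctrl.read_state()['moment'])"
```

```text
scene 2826 40.2875587267568
[(-4, 12), (36, 47), (38, 1068), (40, 1191), (42, 309), (44, 126), (46, 33)]
top 1779 39.60971790093036
[(-4, 18), (-2, 37), (34, 69), (36, 113), (38, 897), (40, 498), (42, 97), (44, 20), (46, 14)]
[-1.421938   -0.74768642  0.18759233]
```

Request:
carry_out([
  [[0,0,0],0],
  [[0,0,0],0],
  [[0,0,0],0],
  [[0,0,0],0],
], gripper=44)

```text
clock: 17.27
position: [0.563, -0.0239, 0.2123]
orientation: [0.994, 0.106, -0.0, -0.0]
wrist_force: [0.1, -0.3, 0.0]
opening: 0.0439
grasp_force: 0.0
```

Request:
carry_out([
  [[0,0,0.2],0],
  [[0,0,0.4],0],
  [[0,0,0.6],0],
  [[0,0,0.8],0],
  [[0,0,0.8],0],
  [[0,0,0.8],0],
  [[0,0,0.8],0],
  [[0,0,0],0],
  [[0,0,0],0],
])

```text
clock: 18.4
position: [0.5629, -0.0242, 0.3221]
orientation: [0.994, 0.106, -0.0, -0.0]
wrist_force: [-0.5, 0.7, -0.0]
opening: 0.0439
grasp_force: 0.0
```

```bash
python3 -c "
from h import *
lid('scene');lid('top');snap('scene','end.png')
s=ctrl.read_state();print(s['wrist_force'])"
```

```text
scene 2795 40.21387344900912
[(36, 47), (38, 1112), (40, 1173), (42, 280), (44, 114), (46, 29), (48, 14)]
top 1033 39.581336951936784
[(-2, 18), (34, 33), (36, 74), (38, 524), (40, 293), (42, 59), (44, 20)]
[ 0.75396626  0.06079483 -0.06320458]
```

View pics/end.png

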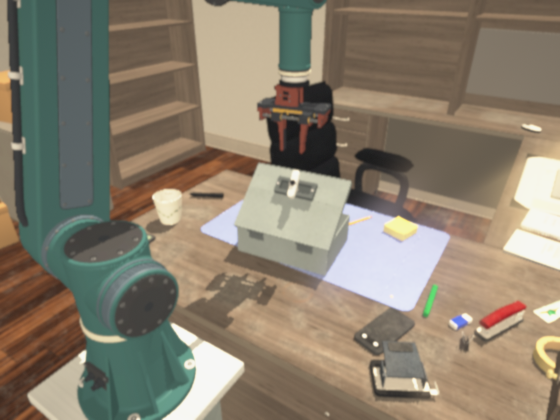

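The lid stands open at about 40° (around (300, 205)), the handle is turned across it, the gripper is clear above it, and the mug and phone haven't moved.

```bash
python3 -c "
from h import *
print(ctrl.finish_job())"
```

```text
the job is handed in; nothing more can be done
None
```

The job is handed in: the button gave at about 7.7 N, the handle popped out and was turned clockwise to its stop, and the lid stands open by itself at about 40° with the gripper clear; the mug, phone and pen were not touched.

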